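Turn the counting tile in its flip tray

ROBOT

A 6-joint arm with a two-finger parallel gripper is mounted at the origin on the work surface. World frame = base frame: x ahead of the robot, y to its left, z up, the work surface at z = 0. Lengths are in m, angles in rad, forces in N, time in s.
With the tool pointing down it reaches from about 0.35 to 0.775 m from the base axis. Payload 5.5 kg.
Tool frame: the origin (TCP) lies where the fingers leave the gripper's body, on its centre line; the fingertips stand 73 mm ahead of it and the grasp point (between the pads) lies 54 mm ahead of it; z points along the fingers, y is the direction in which the jaws open and shut (so a half turn about z gives the same grasp; the last joint's range is limited). The gripper opens to 85 mm and grips with 20 to 120 N. Pads are 22 mm wide; open, the fingers measure 114 mm over their backs; the gripper's body (76 mm by 85 mm) begins 54 mm behind the grasp point. The pads swing forward as they close: fully open they stand 13 mm farther back than shut.
Start: joints at [-1.473, 0.313, 0.046, 1.304, 0, 1.431], TCP at [0.135, -0.559, 0.304] pointing down, gripper open.
Joint ranges: [-2.76, 2.76], [-0.86, 1.69], [-1.03, 1.26], [-2.2, 2.34], [-1.47, 1.5], [-3.14, 3.14]. Speed limits (rad/s): [2.57, 2.57, 3.14, 3.14, 3.14, 3.14].

INTERFACE

Orientations are given as a unit quaternion [w, x, y, z].
In Python, from workcell import env, read_camera, job, cut_out gives the robot as it stands.
- The arm moves only by the tool servo_tool, never from a script. Its argument "deltas" is a list of rows, each an object of numbers: "dx", "dy", "dz": the shift along the world's x, y, z in mm; "rx", "ry", "rz": the turn, a rotation vector about the world's x, y, z in rad; "fingers": the closure, from -1 (fully open) to 1 (shut). A call has 1 to 8 rows; each row shifts and turns the commanded pose from where the row before left it; what a row does not reach is not made up. A row lasts 1/10 s, in which the tool goes at most 50 mm and 8.59 degrees, less where a joint would pass 70% of its speed; a pose out of reach is approached as far as the arm can. A call is refused whole if a number of a shift passes 50 or a number of a turn 0.15, either way. A call with a gripper value outside its range is refused whole. The fingers move at their own pace and stop on an object; "newtons" is the grip in N (left out, the last holds). Time passes only in rows, so rows that do not move let the fingers close. It gives the time, the measured TCP pose, the force and the opening at its end, in the units of the state.
- env.get_state(): the state, without advancing time (a new reading comes with each control period).
- read_camera(name): name is "scene" or "top"; returns a dict with "img" (420x560x3 uint8, red, green, blue), "intrinsics" (3x3 intrinsics, pixels), "extrinsics" (4x4, takes a point from camera to world coordinates). Camera axes: x right, y down, z forward; pixel columns grow to the right and rows downward; lengths in m; the calibration is good to about 2 mm. A picture is of the moment at which its call begins. There is no depth.
- job.hand_in(): hands the job in, once; it reports no verdict.
Trained networks look in the newest picture that a camera, given by its name, has taken for a name from the list of things; names that differ only in an ending like _2 or _b are one class to them, and where a whole thing is asked for, a point or a joint stands for the part that bears it (a point fixed in the world has none). Each returns a list of dicts, best first, with "confidence" (0 to 1); they miss things now and then, are a little off and sometimes report something else, mostly with a low value. They report only what shows in the picture. A call takes as long as a camera call. They do not tell look-alikes from the thing itself.
- cut_out(target, camera): "region" (420x560 bool, what is visible of it) and "extent" ([left, top, right, bottom] in pixels, round what is visible of it).
The state is a dict: "clock": time; "joint_pos": joint angles; "qvel": joint speeds; "tau": joint torques, N m; "tcp_pos": TCP position; "orientation": TCP orientation; "wrist_force": force on the tool from outside, world axes, zero at the start; "ft_torque": the same for the moment, N m; "finger_gap": finger opening in m.
Only numpy, scipy, OpenCV 4.12 (cv2) and the standard library are available. Lean on these libraries where they do the work, as an engineer would, in place of code of your own. Each camera call takes 0.05 s, during which the arm holds its last target. There are 200 camera calls.

TASK

Two flip trays stand on the study desk, each holding a wooden counting tile; one tile shows its five dots, the other lies plain face up. Push the side bar of the tray with the plain tile right over to its stop, so that the tile tumbles onto its other face and ends lying flat in the tray showing its dots. Do not touch either tile with the robot, and leave the other tray, its tile and the things about the desk where they are.

Things in the scene. Friction and masses are not known exactly. Their poses are not given: they have to be found in the camera images.
- tray_a: flip tray, the one whose tile lies plain face up. Base 200 x 126 x 12 mm, fixed; origin on the desk under the hinge, +z up. Hinge line along its y, 30 mm up. The hinged plywood part is a V of two panels 68 degrees apart (each 110 x 90 mm inside, 102 mm wide outside, 30 mm cheeks) meeting at the hinge: at first one lies level to -x with the tile on it, the other leans up over it, to 150 mm above the desk
- tray_a_tip (a joint): hinge of tray_a, rad: 0 = first panel level, second leaning up over it (start); 1.955 = right over at its stop, second panel level to +x, first leaning over it. Positive swings the bar up and over to the base's +x. Stiff: stays where left, needs 2 to 5 N square to the bar's arc; hard stops. The tile topples only near 1.8
- bar_a (a point): tray_a: middle of the side bar by the second panel's end: round steel, 12 mm diameter, along the base's y; its free part runs from 51 to 131 mm to +y of the tray's middle (this point at 95). 105 mm from the hinge line: at joint 0 it is 37 mm to -x of the hinge, 128 mm above the desk; at 1.955, 105 mm to +x, 27 mm above the desk
- rest_a (a point): tray_a: middle of the inner face of its second panel, 55 mm from the hinge; leaning over the tile at 0, level and facing up at 1.955, then 30 mm above the desk
- tile_a: square wooden counting tile, 70 x 70 x 14 mm, about 50 g, loose; one face plain, the other with five dark round inlaid dots. Origin at the centre of its dotted face, which is underneath at the start; +z points from the dotted face to the plain face
- tray_b: flip tray, the one whose tile already shows its dots. Base 200 x 126 x 12 mm, fixed; origin on the desk under the hinge, +z up. Hinge line along its y, 30 mm up. The hinged plywood part is a V of two panels 68 degrees apart (each 110 x 90 mm inside, 102 mm wide outside, 30 mm cheeks) meeting at the hinge: at first one lies level to -x with the tile on it, the other leans up over it, to 150 mm above the desk
- tray_b_tip (a joint): hinge of tray_b, rad: 0 = first panel level, second leaning up over it (start); 1.955 = right over at its stop, second panel level to +x, first leaning over it. Positive swings the bar up and over to the base's +x. Stiff: stays where left, needs 2 to 5 N square to the bar's arc; hard stops. The tile topples only near 1.8
- bar_b (a point): tray_b: middle of the side bar by the second panel's end: round steel, 12 mm diameter, along the base's y; its free part runs from 51 to 131 mm to +y of the tray's middle (this point at 95). 105 mm from the hinge line: at joint 0 it is 37 mm to -x of the hinge, 128 mm above the desk; at 1.955, 105 mm to +x, 27 mm above the desk
- tile_b: square wooden counting tile, 70 x 70 x 14 mm, about 50 g, loose; one face plain, the other with five dark round inlaid dots. Origin at the centre of its plain face, which is underneath; +z points out of the dotted face, up
- glue_stick: upright glue stick, 30 mm diameter, 90 mm tall, loose; origin at the centre of its foot
- glue_bottle: upright white glue bottle, 48 mm diameter, 130 mm tall, loose; origin at the centre of its foot
- pencil_mug: white mug, 76 mm diameter, 95 mm tall, loose; origin at the centre of its foot
- eraser: eraser, 60 x 25 x 14 mm, loose; origin at the centre of its underside
Not all that is in view belongs to the job. Leave any green look-alike of the tile_b alone.

How it is judged:
At the end, for the whole second after the job is handed in: tray_a within 0.12 rad of its far stop; tile_a at rest on its second panel, flat within 0.24 rad, dots up, origin within 55 mm of the panel's middle; tray_b within 0.1 rad of its start, tile_b dots up within 20 mm of its start; loose bystanders within 40 mm of theirs (value of joint tray_a_tip above 1.835 rad and angle between tile_a's own z axis and vertical above 2.9 rad and distance between tile_a and rest_a below 0.055 m and linear speed of tile_a below 0.02 m/s and value of joint tray_b_tip below 0.1 rad and angle between tile_b's own z axis and vertical below 0.2 rad and distance of tile_b from where it was at the start of the episode below 0.02 m and distance of each of glue_stick, glue_bottle, pencil_mug, eraser from where it was at the start of the episode below 0.04 m); the robot touches nothing.
It fails at once if the robot touches a tile (over 0.5 N) (contact force between any of the fingers, the arm and tile_a above 0.5 N or contact force between any of the fingers, the arm and tile_b above 0.5 N).
It fails at once if the other tray is tipped by more than 0.1 rad or its tile moves more than 20 mm (value of joint tray_b_tip above 0.1 rad or distance of tile_b from where it was at the start of the episode above 0.02 m).
It fails at once if a loose bystander is moved by more than 40 mm (distance of any of glue_stick, glue_bottle, pencil_mug, eraser from where it was at the start of the episode above 0.04 m).
It also fails if it takes over 48 s, if anything falls off the work surface, if the arm or the gripper's body presses on something with over 40 N, if the wrist force passes 120 N, or if a joint passes its speed limit or range.

## Working session

There is one attempt and no reset: what is moved stays moved. The work goes in short steps, Python scripts to look and compute and a tool call to move; the robot and the scene stay as the last step left them, time stands still between calls to the robot, and variables do not carry over. Pictures are saved under pics/ and viewed, about 8 in all and at most 12, crops included, and the job is handed in when it is done.

Besides the shell and the picture viewer there is one more tool, called by a JSON object that holds its "op" and its "data". servo_tool: Moves the arm, as the interface text tells. Its arguments: {"type":"object","properties":{"deltas":{"type":"array"},"newtons":{"type":"number"}},"required":["deltas"]}

```bash
mkdir -p pics; ls
python3 - <<'E'
from workcell import env, read_camera, job, cut_out
import cv2,numpy as np
for c in ("scene","top"):
    r=read_camera(c); cv2.imwrite(f"pics/{c}0.png",r["img"][:,:,::-1])
    np.savez(f"{c}.npz",**r)
    print(c,r["intrinsics"].tolist(),np.round(r["extrinsics"],4).tolist())
    for t in ("tray_a","bar_a","tile_a","tile_b","glue_stick","glue_bottle","pencil_mug","eraser"):
        print(t,[(np.round(d["extent"]).tolist(),round(d["confidence"],2)) for d in cut_out(t,c)])
print(env.get_state())
E
```

```text
pics
scene [[472.4084927442188, 0.0, 282.78075741478864], [0.0, 472.4084927442188, 209.61819323550543], [0.0, 0.0, 1.0]] [[-0.0114, 0.8181, -0.575, 1.1359], [0.9999, 0.0127, -0.0018, 0.0289], [0.0058, -0.575, -0.8182, 0.9441], [0.0, 0.0, 0.0, 1.0]]
tray_a [([112.0, 154.0, 204.0, 256.0], 0.87), ([294.0, 164.0, 395.0, 266.0], 0.86)]
bar_a [([307.0, 164.0, 392.0, 221.0], 0.83), ([123.0, 154.0, 204.0, 210.0], 0.81)]
tile_a [([414.0, 168.0, 454.0, 196.0], 0.95), ([360.0, 149.0, 388.0, 172.0], 0.78), ([226.0, 210.0, 266.0, 247.0], 0.77), ([391.0, 251.0, 429.0, 289.0], 0.68)]
tile_b [([414.0, 168.0, 454.0, 196.0], 0.95), ([360.0, 149.0, 388.0, 172.0], 0.78), ([226.0, 210.0, 266.0, 247.0], 0.77), ([391.0, 251.0, 429.0, 289.0], 0.68)]
glue_stick [([245.0, 158.0, 258.0, 190.0], 0.91)]
glue_bottle [([232.0, 288.0, 263.0, 329.0], 0.55), ([306.0, 166.0, 396.0, 223.0], 0.43)]
pencil_mug [([430.0, 195.0, 485.0, 244.0], 0.61)]
eraser [([347.0, 309.0, 373.0, 341.0], 0.91), ([294.0, 166.0, 395.0, 266.0], 0.28)]
top [[460.33475343511003, 0.0, 274.4919081286458], [0.0, 460.33475343511003, 215.5837065061
[... 1006 characters left out ...]
.0, 146.0], 0.7)]
{'clock': 0.9, 'joint_pos': array([-1.47259182e+00,  3.13162506e-01,  4.61127668e-02,  1.30360802e+00,
       -4.58563771e-05,  1.43125140e+00]), 'qvel': array([ 0.00110863, -0.00021765,  0.00130688, -0.00035603,  0.00235857,
        0.00027789]), 'tau': array([ 9.26607254e-05, -4.80448544e+01,  2.98811853e+01,  6.38179336e-05,
       -1.53096717e-04,  1.74965220e-05]), 'tcp_pos': array([ 0.13543604, -0.55885513,  0.30394976]), 'orientation': array([ 6.87956410e-05,  9.92942715e-01,  1.18594939e-01, -2.43553107e-05]), 'wrist_force': array([ 0.3921155 , -0.49419069, -0.01396296]), 'ft_torque': array([ 0.04963032, -0.01588516,  0.00027319]), 'finger_gap': 0.08504811079732183}
```

```bash
python3 -c "
import cv2
a=cv2.imread('pics/top0.png')[100:350,60:460];cv2.imwrite('pics/t1.png',cv2.resize(a,None,fx=2,fy=2,interpolation=2))
a=cv2.imread('pics/scene0.png')[120:360,100:500];cv2.imwrite('pics/s1.png',cv2.resize(a,None,fx=2,fy=2,interpolation=2))"
```

```text
(no output)
```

View pics/t1.png

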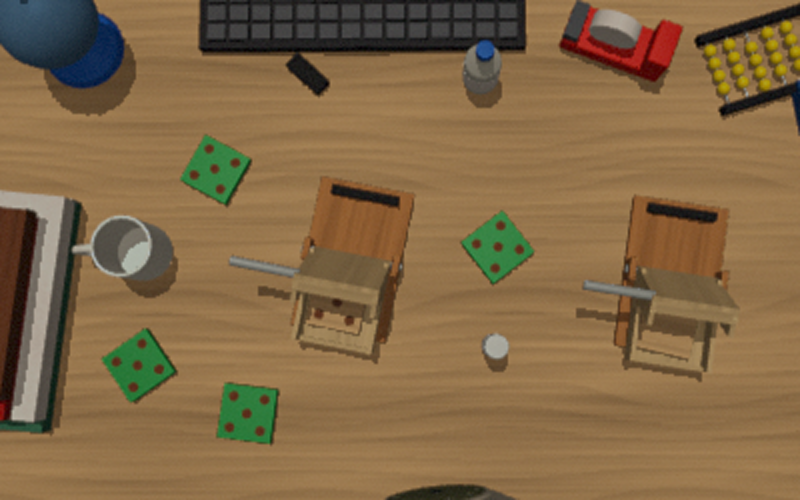

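View pics/s1.png

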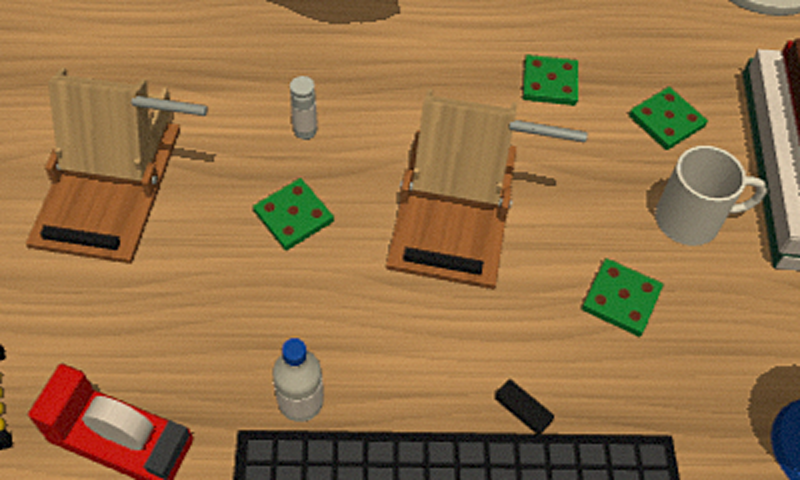

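Top view: the left tray (y>0) shows dots, the right one (y<0) is plain, so the right one is tray_a. Its +x points away from the robot and its bar sticks out to +y, with the bar's end at about (352,243) in top and (203,175) in scene.

```bash
cat > h.py <<'E'
import numpy as np
C={c:np.load(f"{c}.npz") for c in("top","scene")}
def ray(c,u,v):
    K,E=C[c]["intrinsics"],C[c]["extrinsics"]
    d=E[:3,:3]@np.linalg.solve(K,[u,v,1]);return E[:3,3],d/np.linalg.norm(d)
def onz(c,p,z):
    o,d=ray(c,*p);return o+d*(z-o[2])/d[2]
def tri(a,b):
    o1,d1=ray("top",*a);o2,d2=ray("scene",*b)
    s=np.linalg.lstsq(np.c_[d1,-d2],o2-o1,rcond=None)[0]
    p,q=o1+s[0]*d1,o2+s[1]*d2;return (p+q)/2,np.linalg.norm(p-q)
T=lambda x,y:(60+x/2,100+y/2)
S=lambda x,y:(100+x/2,120+y/2)
E
python3 - <<'E'
from h import *
np.set_printoptions(precision=4,suppress=True)
print("tip",tri(T(584,286),S(207,110)));print("root",tri(T(652,294),S(137,102)))
print("base far corners top",onz("top",T(633,196),.012),onz("top",T(729,209),.012))
print("base far corners scene(lower edge z0)",onz("scene",S(132,262),0),onz("scene",S(29,248),0), "mid")
print("tray_b far",onz("top",T(322,178),.012),onz("top",T(413,191),.012))
print("near tip b",onz("top",T(231,260),.128),"glue stick foot",onz("scene",S(304,136),0),"bottle",onz("scene",S(300,415),0))
E
```

```text
tip (array([ 0.4669, -0.1518,  0.1229]), np.float64(0.0008471970517740977))
root (array([ 0.457 , -0.2318,  0.1235]), np.float64(0.0013001625915633154))
base far corners top [ 0.5903 -0.2375  0.012 ] [ 0.5724 -0.3634  0.012 ]
base far corners scene(lower edge z0) [ 0.5928 -0.2401  0.    ] [ 0.5759 -0.3622  0.    ] mid
tray_b far [0.6166 0.1736 0.012 ] [0.5985 0.053  0.012 ]
near tip b [0.4996 0.2668 0.128 ] glue stick foot [ 0.407  -0.0516  0.    ] bottle [ 0.7728 -0.0379  0.    ]
```

{"op": "servo_tool", "data": {"deltas": [{"dx": 18,"dy": 24,"rz": -0.125,"fingers": 1},{"dx": 18,"dy": 24,"rz": -0.125,"fingers": 1},{"dx": 18,"dy": 24,"rz": -0.125,"fingers": 1},{"dx": 18,"dy": 24,"fingers": 1},{"dx": 18,"dy": 24,"fingers": 1},{"dx": 18,"dy": 24,"fingers": 1},{"dx": 18,"dy": 24,"fingers": 1},{"dx": 18,"dy": 24,"fingers": 1}], "newtons": 60}}

```text
invalid input at $.deltas[0]: expected keys dx, dy, dz, rx, ry, rz, fingers
```

{"op": "servo_tool", "data": {"deltas": [{"dx": 18,"dy": 24,"fingers": 1},{"dx": 18,"dy": 24,"fingers": 1},{"dx": 18,"dy": 24,"fingers": 1},{"dx": 18,"dy": 24,"fingers": 1},{"dx": 18,"dy": 24,"fingers": 1},{"dx": 18,"dy": 24,"fingers": 1},{"dx": 18,"dy": 24,"fingers": 1},{"dx": 18,"dy": 21,"fingers": 1}]}}

```text
invalid input at $.deltas[0]: expected keys dx, dy, dz, rx, ry, rz, fingers
```

All keys are needed in each row.

{"op": "servo_tool", "data": {"deltas": [{"dx": 36,"dy": 24,"dz": 0,"rx": 0,"ry": 0,"rz": -0.125,"fingers": 1},{"dx": 36,"dy": 24,"dz": 0,"rx": 0,"ry": 0,"rz": -0.125,"fingers": 1},{"dx": 36,"dy": 24,"dz": 0,"rx": 0,"ry": 0,"rz": -0.125,"fingers": 1},{"dx": 36,"dy": 24,"dz": 0,"rx": 0,"ry": 0,"rz": 0,"fingers": 1},{"dx": 0,"dy": 0,"dz": 0,"rx": 0,"ry": 0,"rz": 0,"fingers": 1}], "newtons": 60}}

```text
clock: 1.4
tcp_pos: [0.2828, -0.4599, 0.3042]
orientation: [-0.0, 0.998, -0.066, 0.001]
wrist_force: [0.6, -1.3, 0.3]
finger_gap: 0.0119
```

{"op": "servo_tool", "data": {"deltas": [{"dx": 18,"dy": 35,"dz": 0,"rx": 0,"ry": 0,"rz": 0,"fingers": 1},{"dx": 18,"dy": 35,"dz": 0,"rx": 0,"ry": 0,"rz": 0,"fingers": 1},{"dx": 18,"dy": 35,"dz": 0,"rx": 0,"ry": 0,"rz": 0,"fingers": 1},{"dx": 18,"dy": 35,"dz": 0,"rx": 0,"ry": 0,"rz": 0,"fingers": 1},{"dx": 18,"dy": 35,"dz": 0,"rx": 0,"ry": 0,"rz": 0,"fingers": 1},{"dx": 18,"dy": 35,"dz": 0,"rx": 0,"ry": 0,"rz": 0,"fingers": 1},{"dx": 18,"dy": 35,"dz": 0,"rx": 0,"ry": 0,"rz": 0,"fingers": 1},{"dx": 18,"dy": 35,"dz": 0,"rx": 0,"ry": 0,"rz": 0,"fingers": 1}]}}

```text
clock: 2.2
tcp_pos: [0.4238, -0.182, 0.3042]
orientation: [0.0, 0.998, -0.069, 0.0]
wrist_force: [1.1, -0.2, 0.5]
finger_gap: 0.0002
```

{"op": "servo_tool", "data": {"deltas": [{"dx": 0,"dy": 0,"dz": -30,"rx": 0,"ry": 0,"rz": 0,"fingers": 1},{"dx": 0,"dy": 0,"dz": -30,"rx": 0,"ry": 0,"rz": 0,"fingers": 1},{"dx": 0,"dy": 0,"dz": -30,"rx": 0,"ry": 0,"rz": 0,"fingers": 1},{"dx": 0,"dy": 0,"dz": -28,"rx": 0,"ry": 0,"rz": 0,"fingers": 1},{"dx": 0,"dy": 0,"dz": 0,"rx": 0,"ry": 0,"rz": 0,"fingers": 1},{"dx": 0,"dy": 0,"dz": 0,"rx": 0,"ry": 0,"rz": 0,"fingers": 1}]}}

```text
clock: 2.8
tcp_pos: [0.4232, -0.1832, 0.1862]
orientation: [-0.0, 0.998, -0.069, -0.0]
wrist_force: [0.5, 0.5, 0.3]
finger_gap: -0.0003
```

Run:
```python
from workcell import read_camera
import cv2
a=read_camera("scene")["img"][60:280,60:360,::-1];b=read_camera("top")["img"][140:360,270:520,::-1]
import numpy as np
cv2.imwrite('pics/m1.png',cv2.resize(np.hstack([a,b]),None,fx=1.45,fy=1.45,interpolation=2))
```

```text
(no output)
```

View pics/m1.png

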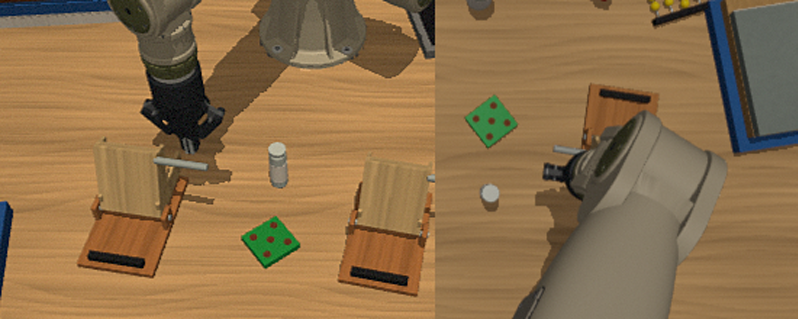

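{"op": "servo_tool", "data": {"deltas": [{"dx": 8,"dy": 4,"dz": 0,"rx": 0,"ry": 0,"rz": 0,"fingers": 1},{"dx": 7,"dy": -1,"dz": 1,"rx": 0,"ry": 0,"rz": 0,"fingers": 1},{"dx": 6,"dy": -1,"dz": 1,"rx": 0,"ry": 0,"rz": 0,"fingers": 1},{"dx": 9,"dy": -1,"dz": 2,"rx": 0,"ry": 0,"rz": 0,"fingers": 1},{"dx": 9,"dy": -1,"dz": 2,"rx": 0,"ry": 0,"rz": 0,"fingers": 1},{"dx": 9,"dy": -1,"dz": 2,"rx": 0,"ry": 0,"rz": 0,"fingers": 1},{"dx": 9,"dy": -2,"dz": 1,"rx": 0,"ry": 0,"rz": 0,"fingers": 1}]}}

```text
clock: 3.6
tcp_pos: [0.4805, -0.1858, 0.1952]
orientation: [0.0, 0.998, -0.069, -0.001]
wrist_force: [-3.0, 1.4, 2.8]
finger_gap: -0.0003
```

{"op": "servo_tool", "data": {"deltas": [{"dx": 9,"dy": -1,"dz": -1,"rx": 0,"ry": 0,"rz": 0,"fingers": 1},{"dx": 9,"dy": -1,"dz": -1,"rx": 0,"ry": 0,"rz": 0,"fingers": 1},{"dx": 9,"dy": -1,"dz": -2,"rx": 0,"ry": 0,"rz": 0,"fingers": 1},{"dx": 9,"dy": -2,"dz": -3,"rx": 0,"ry": 0,"rz": 0,"fingers": 1},{"dx": 8,"dy": -1,"dz": -4,"rx": 0,"ry": 0,"rz": 0,"fingers": 1},{"dx": 8,"dy": -1,"dz": -4,"rx": 0,"ry": 0,"rz": 0,"fingers": 1},{"dx": 8,"dy": -1,"dz": -5,"rx": 0,"ry": 0,"rz": 0,"fingers": 1},{"dx": 7,"dy": -1,"dz": -5,"rx": 0,"ry": 0,"rz": 0,"fingers": 1}]}}

```text
clock: 4.4
tcp_pos: [0.5482, -0.195, 0.1693]
orientation: [0.0, 0.998, -0.069, 0.0]
wrist_force: [-1.5, 0.1, 1.9]
finger_gap: -0.0001
```

{"op": "servo_tool", "data": {"deltas": [{"dx": 5,"dy": -1,"dz": -5,"rx": 0,"ry": 0,"rz": 0,"fingers": 1},{"dx": 5,"dy": -1,"dz": -5,"rx": 0,"ry": 0,"rz": 0,"fingers": 1},{"dx": 4,"dy": 0,"dz": -5,"rx": 0,"ry": 0,"rz": 0,"fingers": 1},{"dx": 4,"dy": -1,"dz": -5,"rx": 0,"ry": 0,"rz": 0,"fingers": 1}]}}

```text
clock: 4.8
tcp_pos: [0.5657, -0.1977, 0.1494]
orientation: [-0.0, 0.998, -0.068, -0.0]
wrist_force: [-1.4, 0.8, 0.4]
finger_gap: 0.0003
```

```bash
cat > snap.py <<'E'
import sys,cv2,numpy as np
from workcell import read_camera
a=read_camera("scene")["img"][100:290,80:300,::-1];b=read_camera("top")["img"][160:350,300:480,::-1]
cv2.imwrite(sys.argv[1],cv2.resize(np.hstack([a,b]),None,fx=2,fy=2,interpolation=2))
E
python3 snap.py pics/m2.png
```

```text
(no output)
```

View pics/m2.png

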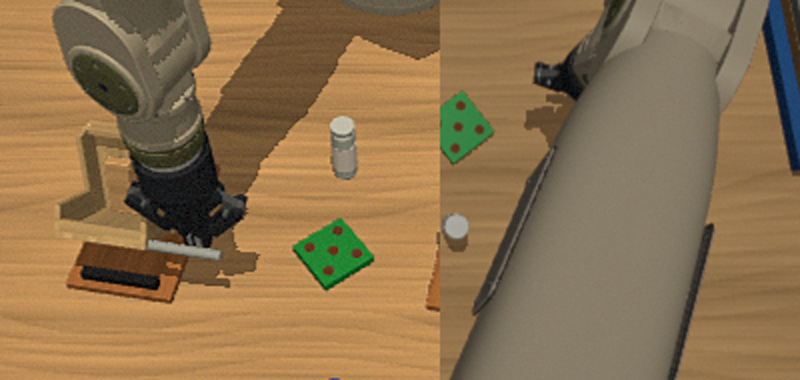

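{"op": "servo_tool", "data": {"deltas": [{"dx": -10,"dy": 1,"dz": 0,"rx": 0,"ry": 0,"rz": 0,"fingers": 1},{"dx": 0,"dy": 0,"dz": 20,"rx": 0,"ry": 0,"rz": 0,"fingers": 1},{"dx": 0,"dy": 0,"dz": 20,"rx": 0,"ry": 0,"rz": 0,"fingers": 1},{"dx": 18,"dy": -2,"dz": 0,"rx": 0,"ry": 0,"rz": 0,"fingers": 1},{"dx": 18,"dy": -3,"dz": 0,"rx": 0,"ry": 0,"rz": 0,"fingers": 1},{"dx": 0,"dy": 0,"dz": 0,"rx": 0,"ry": 0,"rz": 0,"fingers": 1}]}}

```text
clock: 5.5
tcp_pos: [0.5927, -0.2024, 0.1907]
orientation: [0.001, 0.998, -0.068, 0.001]
wrist_force: [0.3, -0.2, -0.1]
finger_gap: 0.0001
```

{"op": "servo_tool", "data": {"deltas": [{"dx": 0,"dy": 0,"dz": -10,"rx": 0,"ry": 0,"rz": 0,"fingers": 1},{"dx": 0,"dy": 0,"dz": -10,"rx": 0,"ry": 0,"rz": 0,"fingers": 1},{"dx": 2,"dy": 0,"dz": -8,"rx": 0,"ry": 0,"rz": 0,"fingers": 1},{"dx": 2,"dy": 0,"dz": -8,"rx": 0,"ry": 0,"rz": 0,"fingers": 1}]}}

```text
clock: 5.9
tcp_pos: [0.5954, -0.2019, 0.1534]
orientation: [0.0, 0.998, -0.069, 0.0]
wrist_force: [2.0, -0.5, 2.3]
finger_gap: -0.0003
```

```bash
python3 snap.py pics/m3.png
```

```text
(no output)
```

View pics/m3.png

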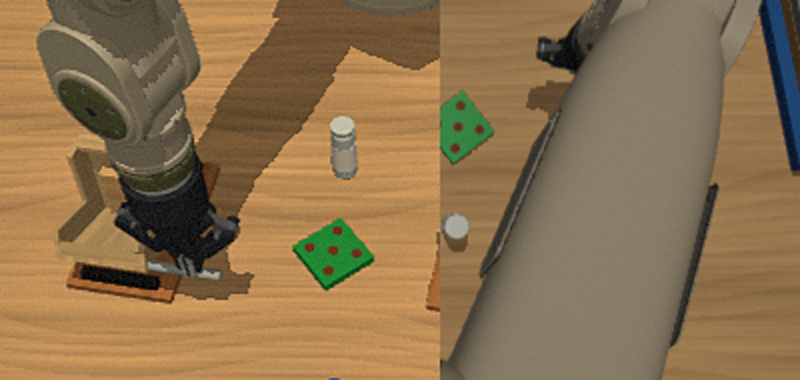

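{"op": "servo_tool", "data": {"deltas": [{"dx": 3,"dy": 0,"dz": -9,"rx": 0,"ry": 0,"rz": 0,"fingers": 1},{"dx": 2,"dy": -1,"dz": -9,"rx": 0,"ry": 0,"rz": 0,"fingers": 1},{"dx": 2,"dy": 0,"dz": -9,"rx": 0,"ry": 0,"rz": 0,"fingers": 1},{"dx": 1,"dy": -1,"dz": -8,"rx": 0,"ry": 0,"rz": 0,"fingers": 1},{"dx": 0,"dy": 0,"dz": -6,"rx": 0,"ry": 0,"rz": 0,"fingers": 1}]}}

```text
clock: 6.5
tcp_pos: [0.6031, -0.2037, 0.1115]
orientation: [-0.0, 0.998, -0.069, -0.001]
wrist_force: [-1.0, -0.4, 0.1]
finger_gap: 0.0
```

{"op": "servo_tool", "data": {"deltas": [{"dx": 0,"dy": 0,"dz": -4,"rx": 0,"ry": 0,"rz": 0,"fingers": 1},{"dx": 0,"dy": 0,"dz": -2,"rx": 0,"ry": 0,"rz": 0,"fingers": 1},{"dx": 0,"dy": 0,"dz": 0,"rx": 0,"ry": 0,"rz": 0,"fingers": 1}]}}

```text
clock: 6.8
tcp_pos: [0.6032, -0.2038, 0.1066]
orientation: [-0.0, 0.998, -0.069, -0.0]
wrist_force: [-0.8, 0.3, -0.2]
finger_gap: -0.0004
```

{"op": "servo_tool", "data": {"deltas": [{"dx": 0,"dy": 0,"dz": -2,"rx": 0,"ry": 0,"rz": 0,"fingers": 1},{"dx": 0,"dy": 0,"dz": -2,"rx": 0,"ry": 0,"rz": 0,"fingers": 1},{"dx": 0,"dy": 0,"dz": 0,"rx": 0,"ry": 0,"rz": 0,"fingers": 1}]}}

```text
clock: 7.1
tcp_pos: [0.6037, -0.204, 0.1053]
orientation: [0.001, 0.998, -0.068, 0.001]
wrist_force: [-4.0, 1.4, 11.4]
finger_gap: -0.0001
```

```bash
python3 snap.py pics/m4.png
```

```text
(no output)
```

View pics/m4.png

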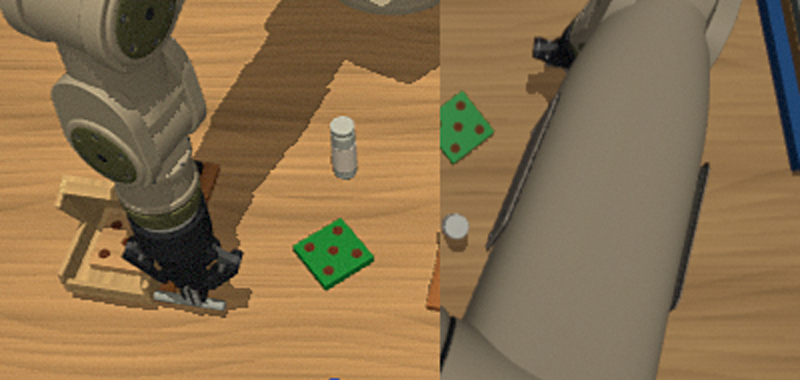

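The bar is at its stop (11 N on the tip, which sits at the bar's final height) and the tile shows its dots. I'll withdraw straight up and clear the view.

{"op": "servo_tool", "data": {"deltas": [{"dx": 0,"dy": 0,"dz": 10,"rx": 0,"ry": 0,"rz": 0,"fingers": 1},{"dx": 0,"dy": 0,"dz": 25,"rx": 0,"ry": 0,"rz": 0,"fingers": 1},{"dx": 0,"dy": 0,"dz": 35,"rx": 0,"ry": 0,"rz": 0,"fingers": 1},{"dx": 0,"dy": 0,"dz": 35,"rx": 0,"ry": 0,"rz": 0,"fingers": 1},{"dx": 0,"dy": 0,"dz": 35,"rx": 0,"ry": 0,"rz": 0,"fingers": 1},{"dx": 0,"dy": 0,"dz": 35,"rx": 0,"ry": 0,"rz": 0,"fingers": 1},{"dx": -30,"dy": 30,"dz": 25,"rx": 0,"ry": 0,"rz": 0,"fingers": 1},{"dx": -30,"dy": 30,"dz": 0,"rx": 0,"ry": 0,"rz": 0,"fingers": 1}]}}

```text
clock: 8.0
tcp_pos: [0.5449, -0.1446, 0.3072]
orientation: [0.001, 0.998, -0.069, 0.004]
wrist_force: [-0.0, 0.4, 0.2]
finger_gap: -0.0003
```

{"op": "servo_tool", "data": {"deltas": [{"dx": -30,"dy": 30,"dz": 0,"rx": 0,"ry": 0,"rz": 0,"fingers": 1},{"dx": -30,"dy": 30,"dz": 0,"rx": 0,"ry": 0,"rz": 0,"fingers": 1},{"dx": -20,"dy": 35,"dz": 0,"rx": 0,"ry": 0,"rz": 0,"fingers": 1},{"dx": 0,"dy": 30,"dz": 0,"rx": 0,"ry": 0,"rz": 0,"fingers": 1},{"dx": 0,"dy": 0,"dz": 0,"rx": 0,"ry": 0,"rz": 0,"fingers": 1},{"dx": 0,"dy": 0,"dz": 0,"rx": 0,"ry": 0,"rz": 0,"fingers": 1}]}}

```text
clock: 8.6
tcp_pos: [0.4636, -0.0185, 0.3036]
orientation: [0.0, 0.998, -0.068, 0.001]
wrist_force: [0.3, -1.0, -0.3]
finger_gap: -0.0001
```

Run:
```python
import cv2,numpy as np
from workcell import read_camera,cut_out
a=read_camera("scene")["img"][100:360,80:490,::-1];cut=cut_out("bar_a","scene")
print([d["extent"] for d in cut])
b=read_camera("top")["img"][160:350,300:480,::-1]
cv2.imwrite('pics/f1.png',cv2.resize(a,None,fx=1.9,fy=1.9,interpolation=2));cv2.imwrite('pics/f2.png',cv2.resize(b,None,fx=3,fy=3,interpolation=2))
# expected end points of the bar at joint angles
from h import *
u=np.array([.9906,-.137,0]);v=np.array([.137,.9906,0]);H=np.array([.484,-.287,.03])
for q in (1.835,1.955):
    f=q-.361
    for y in(.055,.131):
        p=H+v*y+.105*(np.sin(f)*u+np.cos(f)*np.array([0,0,1]))
        o=[]
        for c in("scene","top"):
            K,E=C[c]["intrinsics"],C[c]["extrinsics"];w=K@(E[:3,:3].T@(p-E[:3,3]));o.append(np.round(w[:2]/w[2],1))
        print(q,y,o)
```

```text
[[306.3, 164.2, 391.1, 221.2]]
1.835 0.055 [array([159.3, 242.8]), array([382.4, 194.6])]
1.835 0.131 [array([192.5, 247.2]), array([353.1, 190.8])]
1.955 0.055 [array([160.4, 245.8]), array([381.3, 195.2])]
1.955 0.131 [array([193.3, 250.3]), array([352.3, 191.4])]
```

View pics/f1.png

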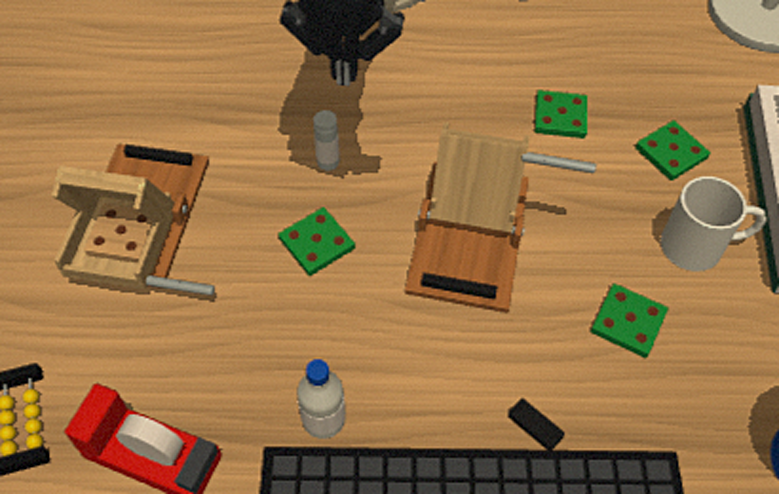

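View pics/f2.png

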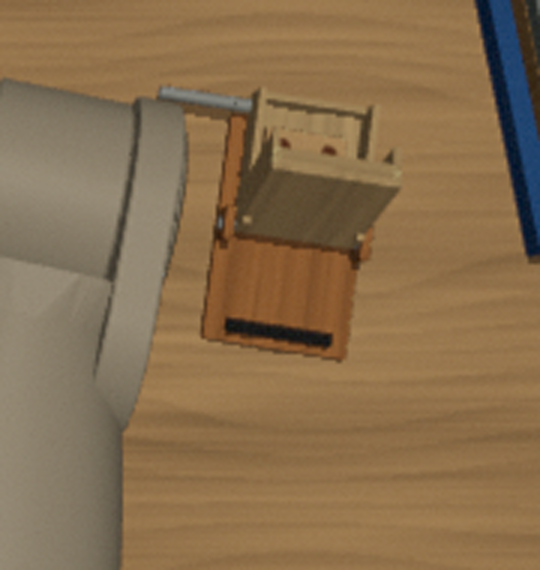

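Run:
```python
from h import *
p=onz("scene",(80+120.5/1.9,100+230/1.9),.044);r=np.array([.484,-.287,.03])+.055*np.array([.9906,-.137,0]);print(p,r,np.linalg.norm(p-r))
from workcell import job
if np.linalg.norm(p-r)<.045: print(job.hand_in())
```

```text
[ 0.54026033 -0.29119107  0.044     ] [ 0.538483 -0.294535  0.03    ] 0.014503130392916739
the job is handed in; nothing more can be done
None
```

I tipped the tray with the plain tile (the one at y ≈ -0.29 m) right over to its stop and handed the job in at about 8.7 s of the 48 s allowed. I used the closed fingertips, first pushing the side bar from behind, then pressing it down from above.

**At the stop:** the tip force rose to about 11 N at the bar's expected final height. Afterwards, the bar's end in the scene picture was within about 3 px of where it should be at 1.955 rad.

**Tile:** it lies in the second panel with its five dots up. Its centre is about 15 mm from the panel's middle, and 14 mm of that is just the tile's thickness. No tile was touched by the robot as far as the pictures and forces show.

**Other things:** tray_b and the loose things looked undisturbed in the last scene picture. I did not re-measure their positions.

One check fell short: in the final picture the trained network found only tray_b's bar. I read tray_a's bar and its tile from the picture by eye instead.

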